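# Fetch the last joining plate out of its picking lane

## Robot

A 7-joint arm with a two-finger parallel gripper is mounted at the origin on the work surface. World frame = base frame: x ahead of the robot, y to its left, z up, the work surface at z = 0. Lengths are in m, angles in rad, forces in N, time in s.
With the tool pointing down it reaches from about 0.425 to 0.875 m from the base axis. Payload 8.4 kg.
Tool frame: the origin (TCP) lies on the centre line of the jaws, within the pads' length; the fingertips stand 19 mm ahead of it and the grasp point (between the pads) is the TCP (bot.nose_length is the distance from the TCP to the fingertips, in m); z points along the fingers, y is the direction in which the jaws open and shut (so a half turn about z gives the same grasp; the last joint's range is limited). The gripper opens to 85 mm and grips with 20 to 120 N. Pads are 22 mm wide; open, the fingers measure 114 mm over their backs; the gripper's body (76 mm by 85 mm) begins 54 mm behind the grasp point. The pads swing forward as they close: fully open they stand 13 mm farther back than shut.
Start: joints at [-1.343, 0.333, 0.04, 1.465, -0.013, 1.343, -0.059], TCP at [0.209, 0.616, 0.25] pointing down, gripper open.
Joint ranges: [-2.58, 2.58], [-0.38, 2.09], [-1.3, 1.39], [0.25, 2.4], [-1.5, 4.64], [0.08, 2.09], [-2.65, 2.65]. Speed limits (rad/s): [2.22, 2.22, 2.79, 2.79, 3.14, 3.14, 3.14].

## Interface

Orientations are given as a unit quaternion [x, y, z, w].
In Python, from rig import bot gives the robot as it stands. The module is installed in compiled form; this text tells all that it offers.
- The arm moves only by the tool move_arm, never from a script. Its argument "commands" is a list of rows, each a list of 3 entries, a list of its own where there are three numbers: the shift along the tool's x, y, z in mm, then the turn, a rotation vector about the tool's x, y, z in degrees, then the opening, from 0 (shut) to 1 (fully open). In form: [[[x, y, z], [ax, ay, az], claw], ...]. A call has 1 to 8 rows; each row is the pose to reach, as a shift and turn from the pose commanded when the call began, along the tool's axes at that moment; what a row does not reach only later rows make up. A row lasts 1/12 s, in which the tool goes at most 41.7 mm and 7.16 degrees, less where a joint would pass 70% of its speed; a pose out of reach is approached as far as the arm can. A call with a gripper value outside its range is refused whole. The fingers move at their own pace and stop on an object; the grip force is fixed at half the most. Time passes only in rows, so rows that repeat a pose let the fingers close. It gives the time, the measured TCP pose, the force and the opening at its end, in the units of the state.
- bot.get_obs(): the state, without advancing time (a new reading comes with each control period).
- bot.capture(name): name is "side" or "top" or "wrist"; returns a dict with "frame" (400x640x3 uint8, red, green, blue), "depth" (400x640 float32, m along the optical axis (not along the pixel's ray), 0 where there is no reading), "fx", "fy", "cx", "cy" (pixels), "pose" (4x4, takes a point from camera to world coordinates); the wrist camera has in their place "tool_from_camera" (4x4, takes a point from camera to tool coordinates, whose origin is the TCP and whose axes are the flange's). Camera axes: x right, y down, z forward; pixel columns grow to the right and rows downward; lengths in m; the calibration is good to about 2 mm. A picture is of the moment at which its call begins: read the wrist's pose just before it.
- bot.job_done(): hands the job in, once; it reports no verdict.
The state is a dict: "clock": time; "q": joint angles; "qvel": joint speeds; "joint_torque": joint torques, N m; "tcp_pos": TCP position; "eef_rot": TCP orientation; "ft_force": force on the tool from outside, world axes, zero at the start; "torque": the same for the moment, N m; "grip_width": finger opening in m.
Only numpy, scipy, OpenCV 4.12 (cv2) and the standard library are available. Lean on these libraries where they do the work, as an engineer would, in place of code of your own. Each camera call takes 0.05 s, during which the arm holds its last target. There are 200 camera calls.

## Task

The long steel joining plate lies sunk in a lane of the wooden rack, where its sides cannot be reached: press on it lightly and slide it along its lane until it sticks out well over the rack's open front end, without tipping it off. The lane floor is a delicate sprung weighing plate, so never press it down. Then pinch the end that sticks out, lift the plate clear, lay it down gently, flat on the floor of the white order tray beside the small carton packed there, and let go; leave everything else where it is.

Things in the scene. Friction and masses are not known exactly. Their poses are not given: they have to be found in the camera images.
- long_plate: the task's plate: flat grey steel strip with four dark screw holes, 150 x 40 x 4 mm, 0.13 to 0.25 kg, loose. Origin: centre of its underside; x along its length, z up. Starts flat in either lane of the rack, along it, front end 15 to 29 mm behind the rack's front edge. Slides on the smooth floor; goes along with shut fingertips that press on it with 5 to 9 N; with less they slip over it.
- rack: fixed wooden two-lane rack, 190 (x) x 170 (y) mm, on the left or right half of the bench. Origin: centre of its underside, z up. Lanes run along x, within 0.3 rad of world x; open front end, a drop to the bench, at x = -95 mm, towards the robot. Lane floor: 60 mm high, 46 mm wide, centred at y = +38 and -38 mm. Dividers beside the lanes and an 8 mm stop at the back rise 6 mm above it.
- floor (a joint): the rack's white weighing floor, one for both lanes, held up against stops by springs: 0 = up (where it must stay), positive = pushed down, in m. It stays up under a press of up to 9 N, then gives way by 1 mm for every 4 N more; more than 1 mm overloads it.
- rack_lip (a point): middle of the rack's front edge at lane floor height: rack frame (-95, 0, 60) mm; axes like the rack's. The plate tips off if it sticks out 75 mm (half its length).
- order_tray: fixed shallow open white plastic tray on the other half of the bench, outer 220 (x) x 180 (y) x 22 mm, walls 5 mm, floor 5 mm thick. Origin: centre of its underside, on the bench; z up; x within 0.3 rad of world x. The packed carton stands inside along its left (+y) wall; the floor from y = -85 to +30 mm in this frame is free for the plate.
- short_plate: bystander in the other lane of the rack: the same kind of steel strip but 90 x 40 x 4 mm with two holes. Origin: centre of its underside; x along its length.
- packed_carton: bystander standing loose in the order tray: white carton 100 x 42 x 32 mm. Origin: centre of its underside; x along its length.
- carton_a: bystander: white carton with a blue band, 75 x 55 x 45 mm, between the rack and the tray. Origin: centre of its underside.
- carton_b: bystander: white carton 90 x 60 x 50 mm, behind the work. Origin: centre of its underside.
- tape_roll: bystander: brown roll of tape lying flat, 90 mm across, 45 mm high, behind the work. Origin: centre of its underside.
- bolt_jar: bystander: pale jar with black cap, 60 mm across, 85 mm high, at the right of the bench. Origin: centre of its underside.
- driver: bystander: screwdriver with black handle lying at the left of the bench. Origin: underside of its middle.
- end_cap: bystander: small brass disc, 40 mm across, 18 mm high, in front between rack and tray. Origin: centre of its underside.
Things that resemble listed ones, but are neither listed nor needed, are in the scene too. Leave any yellow look-alike of the long_plate alone.

How it is judged:
On the way, in this order (a step that is already met when the one before it is completed fails the run):
1. the long plate lies flat on its lane's floor and sticks out at least 22 mm over the rack's front edge (x of long_plate in the frame of rack between -0.095 and -0.042 m and z of long_plate in the frame of rack between 0.056 and 0.064 m and angle between long_plate's own z axis and vertical below 0.06 rad), for 0.2 s.
2. the plate is held in the fingers, clear of the rack (contact force between long_plate and the fingers above 2 N and contact force between long_plate and rack below 0.05 N and height (world z) of long_plate above 0.07 m), for 0.2 s.
At the end, for the whole second after the job is handed in: the long plate lies at rest and let go, flat (within 0.05 rad) on the floor of the order tray, inside its walls (underside 2 to 9 mm above the bench); nothing else has been moved by more than 15 mm (z of long_plate in the frame of order_tray between 0.002 and 0.009 m and angle between long_plate's own z axis and vertical below 0.05 rad and x of long_plate in the frame of order_tray between -0.105 and 0.105 m and y of long_plate in the frame of order_tray between -0.085 and 0.085 m and linear speed of long_plate below 0.02 m/s and angular speed of long_plate below 0.1 rad/s and contact force between long_plate and the fingers below 0.05 N); the robot touches nothing.
It fails at once if the weighing floor is pushed down by more than 1 mm (value of joint floor above 0.001 m).
It fails at once if the plate is set down in the tray with more than 60 N (contact force between long_plate and order_tray above 60 N).
It fails at once if the plate falls free (faster than 0.4 m/s with no finger on it) (linear speed of long_plate above 0.4 m/s and contact force between long_plate and the fingers below 0.01 N).
It fails at once if the plate falls onto the bench (height (world z) of long_plate below 0.0025 m).
It fails at once if a bystander is moved by more than 15 mm (distance of any of short_plate, packed_carton, carton_a, carton_b, tape_roll, bolt_jar, driver, end_cap from where it was at the start of the episode above 0.015 m).
It also fails if it takes over 72 s, if anything falls off the work surface, if the arm or the gripper's body presses on something with over 40 N, if the wrist force passes 120 N, or if a joint passes its speed limit or range.

## Working session

There is one attempt and no reset: what is moved stays moved. The work goes in short steps, Python scripts to look and compute and a tool call to move; the robot and the scene stay as the last step left them, time stands still between calls to the robot, and variables do not carry over. Pictures are saved under pics/ and viewed, about 8 in all and at most 12, crops included, and the job is handed in when it is done.

Besides the shell and the picture viewer there is one more tool, called after ">>>" as name(argument=value, ...) on one line, values as JSON. move_arm: Moves the arm, as the interface text tells. Its arguments: {"type":"object","properties":{"commands":{"type":"array","items":{"type":"array"}}},"required":["commands"]}

```bash
mkdir -p pics
cat > h.py <<'E'
from rig import bot
import numpy as np, cv2
from scipy.spatial.transform import Rotation as R
def cap(n):
    o=bot.get_obs(); c=bot.capture(n)
    if n=="wrist":
        T=np.eye(4);T[:3,:3]=R.from_quat(o["eef_rot"]).as_matrix();T[:3,3]=o["tcp_pos"]
        c["pose"]=T@np.array(c["tool_from_camera"])
    return c
def save(c,f): cv2.imwrite("pics/"+f,c["frame"][:,:,::-1])
def ray(c,u,v,z):
    d=c["pose"][:3,:3]@np.array([(u-c["cx"])/c["fx"],(v-c["cy"])/c["fy"],1.]);o=c["pose"][:3,3]
    return o+d*(z-o[2])/d[2]
def proj(c,p):
    q=np.linalg.inv(c["pose"])@np.append(p,1);return c["cx"]+c["fx"]*q[0]/q[2],c["cy"]+c["fy"]*q[1]/q[2]
def world(c):
    v,u=np.mgrid[:400,:640];d=c["depth"]
    P=np.stack([(u-c["cx"])/c["fx"]*d,(v-c["cy"])/c["fy"]*d,d],-1)
    return P@c["pose"][:3,:3].T+c["pose"][:3,3]
E
python3 - <<'E'
from h import *
o=bot.get_obs();print({k:np.round(v,3).tolist() for k,v in o.items()},bot.nose_length)
c=cap("top");save(c,"top.png");print(c["pose"].round(3),c["fx"]);np.savez("top.npz",**c)
s=cap("side");save(s,"side.png")
E
```

```text
{'clock': 0.0, 'q': [-1.343, 0.334, 0.04, 1.466, -0.013, 1.343, -0.059], 'qvel': [-0.0, -0.001, -0.0, 0.0, 0.001, -0.001, 0.0], 'joint_torque': [0.001, -65.857, 1.365, -40.556, 0.017, 0.013, 0.0], 'tcp_pos': [0.209, 0.615, 0.249], 'eef_rot': [0.163, 0.987, -0.001, -0.0], 'ft_force': [-0.442, 0.028, -0.17], 'torque': [0.034, 0.014, -0.034], 'grip_width': 0.085} 0.019
[[-0.006 -0.98   0.199  0.368]
 [-1.     0.006  0.002  0.02 ]
 [-0.004 -0.199 -0.98   0.99 ]
 [ 0.     0.     0.     1.   ]] 409.7005004601319
```

View pics/top.png

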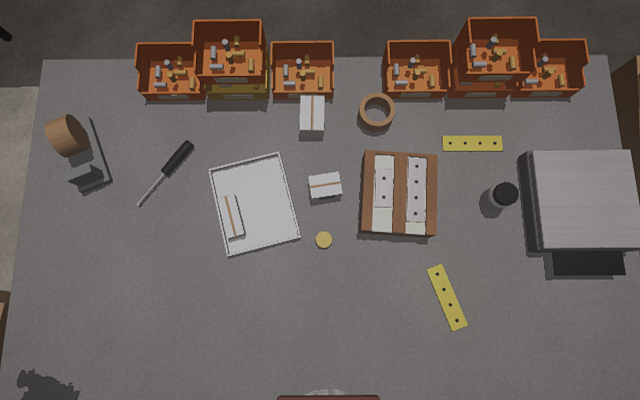

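The top view shows the rack at about (398,193). Its right lane holds a grey strip with four holes at (416,188), and its left lane one with two holes at (384,180). The tray is at (255,203) with its carton on the left. There are also two yellow strips, at (472,143) and (447,297). The grey four-hole strip fits the long_plate description; I'll leave the yellow ones alone. Next I'll measure, then confirm with a crop.

Run:
```python
from h import *
c=dict(np.load("top.npz"));W=world(c)
hsv=cv2.cvtColor(c["frame"],cv2.COLOR_RGB2HSV)
def rect(m,name,z):
    cs,_=cv2.findContours(m.astype(np.uint8),0,2);k=max(cs,key=cv2.contourArea)
    p=np.array([ray(c,*q,z)[:2] for q in k[:,0].astype(float)])
    r=cv2.minAreaRect((p*1000).astype(np.float32));print(name,r,cv2.contourArea(k));print(cv2.boxPoints(r).round(0).tolist())
roi=np.zeros((400,640),bool);roi[140:245,350:445]=1
print("lane z",[W[y,x].round(3).tolist() for y,x in [(228,414),(220,384),(190,416),(190,400),(180,384)]])
m=roi&(W[:,:,2]>.045)&(W[:,:,2]<.09); rect(m,"rack",.066)
roi2=np.zeros((400,640),bool);roi2[150:240,405:430]=1
br=(hsv[:,:,1]<60)&(hsv[:,:,2]>90)&m
print("hsv",[hsv[y,x].tolist() for y,x in [(228,414),(190,416),(190,400),(180,384),(235,414)]])
rect(br&roi2,"lane R",.062)
roi3=np.zeros((400,640),bool);roi3[140:265,200:305]=1
rect(roi3&(hsv[:,:,2]>140)&(hsv[:,:,1]<60),"tray",.02)
rect(roi3&(W[:,:,2]>.029),"carton",.037)
im=cv2.resize(c["frame"][145:245,345:445,::-1],None,fx=6,fy=6,interpolation=2);cv2.imwrite("pics/crop.png",im)
```

```text
lane z [[0.483, -0.203, 0.061], [0.502, -0.135, 0.059], [0.571, -0.211, 0.065], [0.571, -0.174, 0.066], [0.595, -0.138, 0.064]]
rack ((565.8826904296875, -172.3638916015625), (171.83851623535156, 192.64889526367188), 85.6430892944336) 5924.5
[[463.0, -251.0], [655.0, -265.0], [668.0, -94.0], [476.0, -79.0]]
hsv [[27, 16, 176], [0, 8, 170], [12, 110, 123], [0, 5, 155], [11, 79, 55]]
lane R ((560.575927734375, -210.71047973632812), (46.019622802734375, 183.2910919189453), 85.46070861816406) 1410.5
[[467.0, -226.0], [650.0, -241.0], [654.0, -195.0], [471.0, -181.0]]
tray ((553.3867797851562, 171.5579833984375), (220.63685607910156, 180.770751953125), 14.305566787719727) 6549.0
[[424.0, 232.0], [469.0, 57.0], [683.0, 111.0], [638.0, 286.0]]
carton ((517.1607055664062, 220.90921020507812), (100.71410369873047, 43.02185821533203), 16.009418487548828) 708.0
[[463.0, 228.0], [475.0, 186.0], [571.0, 214.0], [560.0, 255.0]]
```

View pics/crop.png

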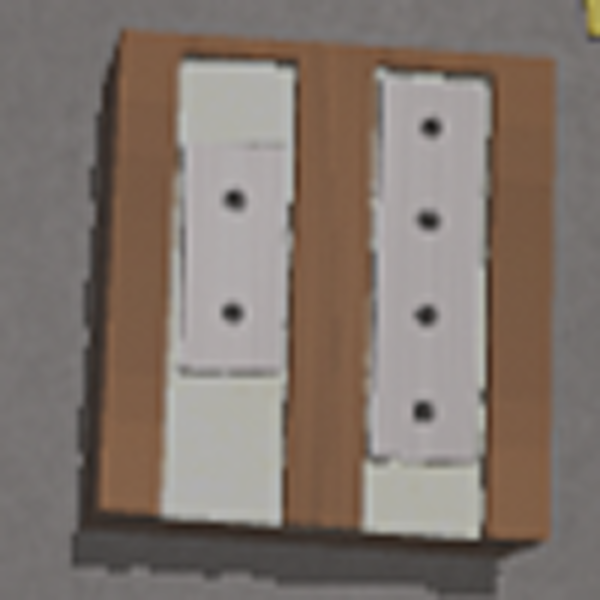

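The crop confirms a grey steel strip with four holes in the right lane: holes at crop x≈427, front end at crop y≈462. The two-hole short plate is in the left lane. The rack yaw is about -4.4°.

```bash
cat >> h.py <<'E'
rc=np.array([566,-172.]);ya=np.radians(-4.36)
ux=np.array([np.cos(ya),np.sin(ya)]);uy=np.array([-ux[1],ux[0]])
def rackp(x,y): return rc+ux*x+uy*y     # mm
def inrack(p): d=np.asarray(p)[:2]*1000-rc; return d@ux,d@uy
def go(xy,z,yaw_y=None):
    "shift/turn in tool axes to reach world xy,z (mm) with the tool y axis at angle yaw_y (deg)"
    o=bot.get_obs();M=R.from_quat(o["eef_rot"]).as_matrix();p=np.array(o["tcp_pos"])*1000
    s=M.T@(np.append(xy,z)-p);print("shift",s.round(1),"tcp",p.round(1),"F",np.round(o["ft_force"],2),"w",round(o["grip_width"],4),"t",round(o["clock"],2))
    if yaw_y is not None:
        t=np.radians(yaw_y);Y=np.array([np.cos(t),np.sin(t),0]);Z=np.array([0,0,-1.]);D=np.stack([np.cross(Y,Z),Y,Z],1)
        print("turn",np.degrees(R.from_matrix(M.T@D).as_rotvec()).round(2))
E
python3 - <<'E'
from h import *
c=dict(np.load("top.npz"))
for u,v in [(345+430/6,145+127/6),(345+428/6,145+220/6),(345+427/6,145+315/6),(345+424/6,145+411/6),(345+425/6,145+460/6)]: print(np.round(inrack(ray(c,u,v,.064)),1))
print("edge",np.round(inrack(ray(c,345+420/6,145+536/6,.06)),1))
go(rackp(0,-38),250,90-4.36); go([480,200],250,85.6)
E
```

```text
[ 65. -39.]
[ 27.7 -39. ]
[ -9.9 -39.4]
[-47.3 -39.1]
[-66.1 -39.9]
edge [-94.6 -39.5]
shift [-6.007e+02 -6.676e+02  5.000e-01] tcp [208.5 615.2 249.5] F [-0.26  0.96  0.16] w 0.0854 t 0.1
turn [-9.000e-02 -1.000e-02 -1.436e+01]
shift [-390.4 -306.1   -0. ] tcp [208.5 615.2 249.5] F [-0.26  0.96  0.16] w 0.0854 t 0.1
turn [-9.000e-02 -1.000e-02 -1.432e+01]
```

>>> move_arm(commands=[[[-200,-157,0],[0,0,-7],0],[[-390,-306,0],[0,0,-14.3],0],[[-390,-306,0],[0,0,-14.3],0],[[-390,-306,0],[0,0,-14.3],0],[[-390,-306,0],[0,0,-14.3],0],[[-390,-306,0],[0,0,-14.3],0],[[-390,-306,0],[0,0,-14.3],0],[[-390,-306,0],[0,0,-14.3],0]])

```text
clock: 0.77
tcp_pos: [0.3916, 0.3344, 0.2502]
eef_rot: [0.039, 0.999, -0.0, -0.0]
ft_force: [1.1, 0.1, 0.5]
grip_width: -0.0002
```

```bash
python3 -c "
from h import *
go(rackp(47,-38.5),180,85.64)"
```

```text
shift [-260.1 -529.9   70.1] tcp [391.6 334.4 250.2] F [1.08 0.11 0.47] w -0.0002 t 0.77
turn [-0.   -0.02 -0.07]
```

>>> move_arm(commands=[[[-200,-300,0],[0,0,0],0],[[-200,-300,0],[0,0,0],0],[[-200,-300,0],[0,0,0],0],[[-260,-530,30],[0,0,0],0],[[-260,-530,30],[0,0,0],0],[[-260,-530,70],[0,0,0],0],[[-260,-530,70],[0,0,0],0],[[-260,-530,70],[0,0,0],0]])

```text
clock: 1.43
tcp_pos: [0.5217, 0.031, 0.224]
eef_rot: [0.039, 0.999, 0.0, 0.0]
ft_force: [1.0, 0.6, 0.3]
grip_width: -0.0
```

```bash
python3 -c "
from h import *
go(rackp(47,-38.5),170,85.64)"
```

```text
shift [-106.8 -237.5   53.9] tcp [521.7  31.  224. ] F [0.98 0.59 0.34] w -0.0 t 1.43
turn [ 0.01  0.01 -0.06]
```

>>> move_arm(commands=[[[-107,-237,54],[0,0,0],0],[[-107,-237,54],[0,0,0],0],[[-107,-237,54],[0,0,0],0],[[-107,-237,54],[0,0,0],0],[[-107,-237,54],[0,0,0],0],[[-107,-237,54],[0,0,0],0],[[-107,-237,54],[0,0,0],0],[[-107,-237,54],[0,0,0],0]])

```text
clock: 2.1
tcp_pos: [0.6089, -0.2168, 0.1685]
eef_rot: [0.042, 0.999, -0.001, -0.001]
ft_force: [-0.9, -0.8, 0.4]
grip_width: 0.0
```

Run:
```python
from h import *
go(rackp(47,-38.5),90,85.64)
c=cap("wrist");save(c,"w1.png");np.savez("w1.npz",**c)
```

```text
shift [-1.   3.2 78.5] tcp [ 608.9 -216.8  168.5] F [-0.93 -0.83  0.38] w 0.0 t 2.1
turn [-0.18 -0.14 -0.41]
```

View pics/w1.png

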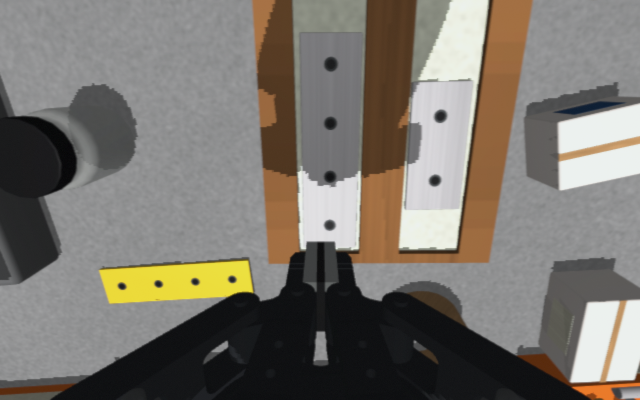

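The wrist view shows four holes at (331,64), (330,124), (330,177) and (330,225), the plate's front end at v≈32, and the fingers heading for the plate's rear part.

Run:
```python
from h import *
c=dict(np.load("w1.npz"))
for u,v in [(331,64),(330,124),(330,177),(330,225),(331,32)]: print(np.round(inrack(ray(c,u,v,.064)),1))
go(rackp(47,-38.5),90,85.64)
```

```text
[-48.4 -33.9]
[-10.3 -34.5]
[ 26.9 -34.5]
[ 64.1 -34.4]
[-67.1 -33.9]
shift [-1.   0.2 79. ] tcp [ 609.2 -214.   169. ] F [ 0.72  0.94 -0.6 ] w -0.0002 t 2.15
turn [-0.08 -0.13 -0.29]
```

>>> move_arm(commands=[[[-1,0,40],[0,0,0],0],[[-1,0,40],[0,0,0],0],[[-1,0,40],[0,0,0],0]])

```text
clock: 2.4
tcp_pos: [0.6099, -0.2094, 0.129]
eef_rot: [0.038, 0.999, 0.001, -0.002]
ft_force: [1.1, 0.2, 0.1]
grip_width: -0.0001
```

Run:
```python
from h import *
go(rackp(47,-38.5),90,85.64)
c=cap("wrist");g=cv2.cvtColor(c["frame"],cv2.COLOR_RGB2GRAY);hsv=cv2.cvtColor(c["frame"],cv2.COLOR_RGB2HSV)
save(c,"w2.png")
_,lab,st,ce=cv2.connectedComponentsWithStats((g<75).astype(np.uint8)[:, 230:450])
for s,q in zip(st,ce):
    if 40<s[4]<600: print((q+[230,0]).round(),s[4],np.round(inrack(ray(c,q[0]+230,q[1],.064)),1))
go(rackp(47,-38.5),90,85.64)
```

```text
shift [-0.5 -4.6 39. ] tcp [ 609.9 -209.4  129. ] F [1.09 0.21 0.06] w -0.0001 t 2.4
turn [ 0.07 -0.23  0.03]
[318.  59.] 219 [-48.2 -35. ]
[447. 123.] 48 [-14.6  37.6]
[318. 130.] 181 [-10.7 -35.2]
[317. 193.] 152 [ 26.8 -35.4]
[442. 199.] 89 [30.2 39.8]
[424. 281.] 203 [86.9 34.4]
shift [ 0.6 -4.  40.7] tcp [ 610.9 -210.1  130.7] F [-0.4  -0.16  1.31] w 0.0002 t 2.45
turn [ 0.04 -0.06  0.02]
```

View pics/w2.png

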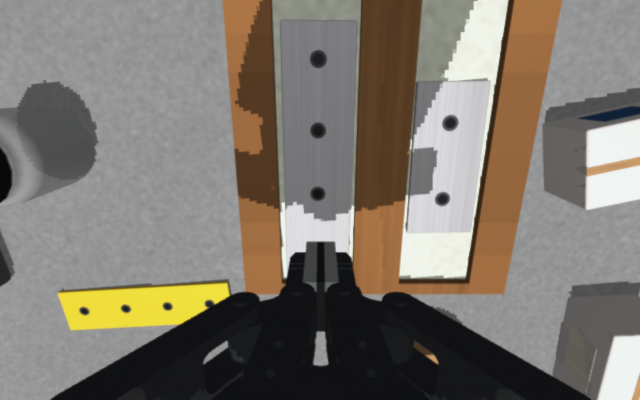

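The wrist view shows the plate centred at about u=318 and the closed fingers at about 321, over the plate's rear end, clear of the short plate.

>>> move_arm(commands=[[[0,-3,20],[0,0,0],0],[[0,-3,37],[0,0,0],0],[[0,-3,37],[0,0,0],0],[[0,-3,37],[0,0,0],0],[[0,-3,37],[0,0,0],0],[[0,-3,37],[0,0,0],0]])

```text
clock: 2.95
tcp_pos: [0.6117, -0.2146, 0.0952]
eef_rot: [0.038, 0.999, -0.0, 0.001]
ft_force: [-0.1, 0.0, -0.6]
grip_width: -0.0
```

```bash
cat >> h.py <<'E'
def avg(n=8,cam="top"):
    P=[];F=[]
    for i in range(n):
        o=bot.get_obs();P.append(np.array(o["tcp_pos"])*1000);F.append(o["ft_force"]);c=bot.capture(cam)
    P=np.array(P);print("tcp",P.mean(0).round(2),P.std(0).round(2),"F",np.mean(F,0).round(2),np.std(F,0).round(2),"rack",np.round(inrack(P.mean(0)/1000),1),"t",round(o["clock"],2))
    return c
E
python3 -c "
from h import *
avg(8)"
```

```text
tcp [ 611.24 -214.57   94.2 ] [0.31 0.03 0.6 ] F [-0.32  0.03  0.11] [0.29 0.26 0.36] rack [ 48.3 -39. ] t 3.3
```

>>> move_arm(commands=[[[0,2,3],[0,0,0],0],[[0,2,7],[0,0,0],0],[[0,2,7],[0,0,0],0],[[0,2,7],[0,0,0],0]])

```text
clock: 3.68
tcp_pos: [0.6106, -0.2124, 0.0857]
eef_rot: [0.039, 0.999, 0.0, -0.0]
ft_force: [0.1, 0.2, -0.1]
grip_width: 0.0001
```

```bash
python3 -c "
from h import *
avg(6)"
```

```text
tcp [ 610.84 -212.56   86.08] [0.13 0.1  0.24] F [ 0.27 -0.3  -0.09] [0.38 0.59 0.35] rack [ 47.8 -37. ] t 3.93
```

>>> move_arm(commands=[[[0,0,1],[0,0,0],0],[[0,0,2],[0,0,0],0],[[0,0,2],[0,0,0],0],[[0,0,2],[0,0,0],0],[[0,0,2],[0,0,0],0]])

```text
clock: 4.4
tcp_pos: [0.6109, -0.2126, 0.0842]
eef_rot: [0.039, 0.999, -0.0, -0.0]
ft_force: [0.4, -0.1, 1.2]
grip_width: 0.0002
```

>>> move_arm(commands=[[[0,0,0.5],[0,0,0],0],[[0,0,0.5],[0,0,0],0],[[0,0,0.5],[0,0,0],0]])

```text
clock: 4.65
tcp_pos: [0.6109, -0.2125, 0.0837]
eef_rot: [0.039, 0.999, -0.0, -0.0]
ft_force: [-0.2, 1.0, -0.9]
grip_width: -0.0004
```

```bash
python3 -c "
from h import *
avg(4)"
```

```text
tcp [ 610.91 -212.54   83.71] [0.02 0.01 0.01] F [ 0.1   0.16 -0.38] [0.19 0.58 0.39] rack [ 47.9 -37. ] t 4.8
```

>>> move_arm(commands=[[[0,0,0.5],[0,0,0],0],[[0,0,0.5],[0,0,0],0],[[0,0,0.5],[0,0,0],0]])

```text
clock: 5.1
tcp_pos: [0.611, -0.2126, 0.0833]
eef_rot: [0.039, 0.999, -0.0, 0.0]
ft_force: [0.1, 0.0, 0.0]
grip_width: -0.0001
```

>>> move_arm(commands=[[[0,0,0.4],[0,0,0],0],[[0,0,0.4],[0,0,0],0],[[0,0,0.4],[0,0,0],0]])

```text
clock: 5.35
tcp_pos: [0.611, -0.2126, 0.0832]
eef_rot: [0.039, 0.999, 0.0, 0.0]
ft_force: [-1.9, 0.1, 5.1]
grip_width: -0.0003
```

```bash
python3 -c "
from h import *
avg(4)"
```

```text
tcp [ 611.01 -212.58   83.23] [0.   0.02 0.03] F [-2.04  0.76  5.23] [0.31 0.39 0.15] rack [ 48. -37.] t 5.5
```

>>> move_arm(commands=[[[0,0,0.1],[0,0,0],0],[[0,0,0.1],[0,0,0],0],[[2,0,0.1],[0,0,0],0],[[4,0,0.1],[0,0,0],0],[[6,0,0.1],[0,0,0],0],[[8,0,0.1],[0,0,0],0]])

```text
clock: 6.05
tcp_pos: [0.6034, -0.2121, 0.0832]
eef_rot: [0.039, 0.999, -0.0, 0.001]
ft_force: [1.8, -1.0, 5.2]
grip_width: 0.0002
```

```bash
python3 -c "
from h import *
avg(4)"
```

```text
tcp [ 603.13 -212.09   83.23] [0.17 0.01 0.02] F [ 0.75 -0.32  5.52] [0.66 0.51 0.61] rack [ 40.1 -37.2] t 6.2
```

>>> move_arm(commands=[[[2,0,0.1],[0,0,0],0],[[4,0,0.1],[0,0,0],0],[[6,0,0.1],[0,0,0],0],[[8,0,0.1],[0,0,0],0],[[10,0,0.1],[0,0,0],0],[[12,0,0.1],[0,0,0],0],[[14,0,0.1],[0,0,0],0]])

```text
clock: 6.83
tcp_pos: [0.5895, -0.211, 0.0832]
eef_rot: [0.039, 0.999, -0.0, 0.001]
ft_force: [2.7, -0.1, 6.3]
grip_width: 0.0
```

Run:
```python
from h import *
c=avg(4)
c=cap("wrist");g=cv2.cvtColor(c["frame"],cv2.COLOR_RGB2GRAY)
n,lab,st,ce=cv2.connectedComponentsWithStats((g<75).astype(np.uint8)[:, 230:450])
for s,q in zip(st,ce):
    if 40<s[4]<900: print((q+[230,0]).round(),s[4],np.round(inrack(ray(c,q[0]+230,q[1],.064)),1))
```

```text
tcp [ 589.25 -211.     83.21] [0.15 0.   0.  ] F [ 0.94 -0.23  6.52] [1.12 0.28 0.61] rack [ 26.1 -37.1] t 6.98
[329.  47.] 405 [-69.4 -33.2]
[327. 141.] 316 [-31.9 -34.1]
[324. 221.] 255 [  5.5 -35. ]
```

The plate follows the fingers: its holes moved 21 mm for 22 mm of finger travel. The press is 6.5 N, so I'll continue.

>>> move_arm(commands=[[[3,0,0],[0,0,0],0],[[6,0,0],[0,0,0],0],[[9,0,0],[0,0,0],0],[[12,0,0],[0,0,0],0],[[15,0,0],[0,0,0],0],[[18,0,0],[0,0,0],0],[[21,0,0],[0,0,0],0],[[24,0,0],[0,0,0],0]])

```text
clock: 7.75
tcp_pos: [0.5655, -0.2091, 0.0832]
eef_rot: [0.039, 0.999, -0.0, 0.001]
ft_force: [2.1, -0.5, 5.8]
grip_width: 0.0002
```

```bash
python3 -c "
from h import *
avg(4)"
```

```text
tcp [ 565.16 -209.14   83.19] [0.21 0.02 0.01] F [ 0.03 -0.02  7.05] [1.27 0.44 1.08] rack [  2.  -37.1] t 7.9
```

>>> move_arm(commands=[[[3,0,0],[0,0,0],0],[[6,0,0],[0,0,0],0],[[9,0,0],[0,0,0],0],[[12,0,0],[0,0,0],0],[[15,0,0],[0,0,0],0],[[18,0,0],[0,0,0],0],[[21,0,0],[0,0,0],0],[[24,0,0],[0,0,0],0]])

```text
clock: 8.62
tcp_pos: [0.5416, -0.2072, 0.0832]
eef_rot: [0.039, 0.999, -0.0, 0.001]
ft_force: [1.7, -0.7, 5.8]
grip_width: 0.0001
```

Run:
```python
from h import *
c=avg(4,"side");save(c,"s1.png")
```

```text
tcp [ 541.24 -207.27   83.18] [0.21 0.01 0.01] F [0.5  0.05 7.24] [0.78 0.48 1.17] rack [-22. -37.] t 8.77
```

View pics/s1.png

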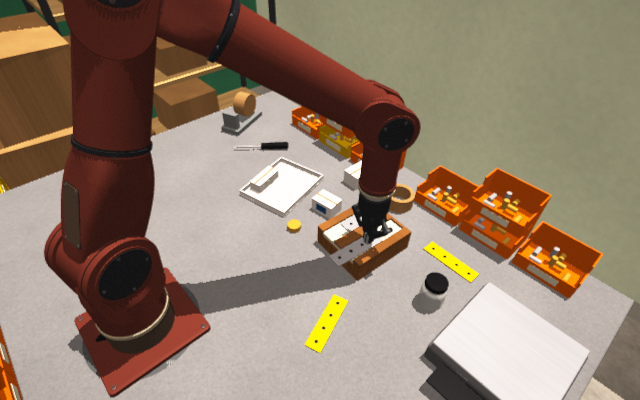

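The side view shows the plate sticking out of the rack's front at (345,257), flat, with the fingers on its rear. I'll push another 16 mm, then lift off.

>>> move_arm(commands=[[[3,0,0],[0,0,0],0],[[6,0,0],[0,0,0],0],[[9,0,0],[0,0,0],0],[[12,0,0],[0,0,0],0],[[15,0,0],[0,0,0],0],[[16,0,0],[0,0,0],0],[[16,0,0],[0,0,0],0]])

```text
clock: 9.4
tcp_pos: [0.5254, -0.206, 0.0832]
eef_rot: [0.039, 0.999, -0.0, 0.001]
ft_force: [0.7, 0.9, 8.4]
grip_width: -0.0003
```

>>> move_arm(commands=[[[0,0,-1],[0,0,0],0],[[0,0,-4],[0,0,0],0],[[0,0,-40],[0,0,0],0],[[0,0,-80],[0,0,0],0],[[0,0,-100],[0,0,0],0.6],[[0,0,-100],[0,0,0],0.6],[[0,0,-100],[0,0,0],0.6],[[0,0,-100],[0,0,0],0.6]])

```text
clock: 10.07
tcp_pos: [0.5245, -0.2055, 0.1817]
eef_rot: [0.039, 0.999, 0.0, -0.001]
ft_force: [0.0, 0.0, 0.3]
grip_width: 0.0479
```

Run:
```python
from h import *
c=avg(6);
c=cap("wrist");save(c,"w3.png");np.savez("w3.npz",**c)
t=cap("top");np.savez("t3.npz",**t)
cv2.imwrite("pics/two.png",np.hstack([c["frame"][:,:,::-1][:, 120:520],cv2.resize(t["frame"][140:260,350:450,::-1],(333,400),interpolation=2)]))
go(rackp(-115,-37),110,85.64)
```

```text
tcp [ 524.44 -205.58  181.44] [0.13 0.12 0.19] F [0.06 0.21 0.07] [0.53 0.32 0.64] rack [-38.9 -36.6] t 10.32
shift [76.6 -0.2 72.2] tcp [ 525.  -205.9  182.2] F [-0.14 -0.11  1.1 ] w 0.0511 t 10.47
turn [-0.01 -0.05 -0.07]
```

View pics/two.png

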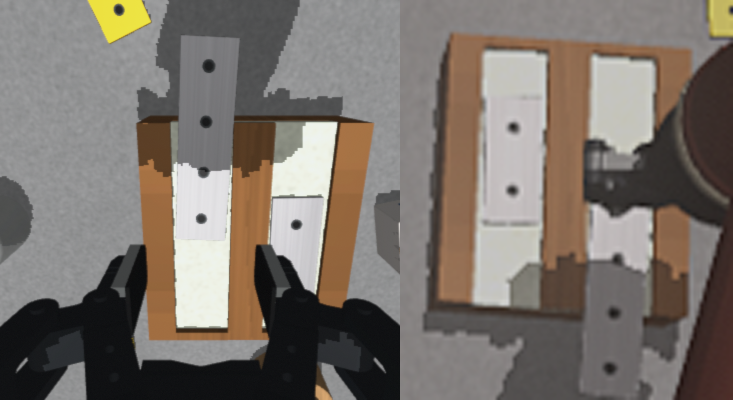

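The plate sticks out flat, with its front end at (209,37) in the left half and the rack edge at v≈120. The short plate is unmoved.

Run:
```python
from h import *
c=dict(np.load("w3.npz"))
for u,v in [(328,66),(326,122),(323,172),(321,218),(329,36),(300,37.5),(359,37.5)]: print(np.round(inrack(ray(c,u,v,.064)),1))
print("edge",np.round(inrack(ray(c,265,120,.066)),1),np.round(inrack(ray(c,445,122,.066)),1))
W=world(c);m=(c["depth"]>0)&(W[:,:,2]>.1)
tf=c["tool_from_camera"];d=c["depth"];v,u=np.mgrid[:400,:640]
P=np.stack([(u-c["cx"])/c["fx"]*d,(v-c["cy"])/c["fy"]*d,d],-1)@tf[:3,:3].T+tf[:3,3]
Q=P[m]*1000;f=Q[(Q[:,2]>-30)&(abs(Q[:,1])<80)]
print("tip z max",np.percentile(f[:,2],[90,95,99,100]).round(1))
e=f[f[:,2]>np.percentile(f[:,2],90)];print(e.min(0).round(1),e.max(0).round(1))
for lo in range(-10,20,4):
  b=f[(f[:,2]>lo)&(f[:,2]<lo+4)]; 
  if len(b): print(lo,len(b),"absy",np.abs(b[:,1]).min().round(1),np.abs(b[:,1]).max().round(1),"x",b[:,0].min().round(1),b[:,0].max().round(1))
```

```text
[-132.6  -31.2]
[-95.  -32.4]
[-58.1 -34.6]
[-20.8 -36.1]
[-151.3  -30.6]
[-150.4  -50. ]
[-150.3  -10.6]
edge [-96.7 -75.9] [-95.1  52.3]
tip z max [ 6.3  9.6 14.2 16.9]
[ -9.7 -37.8   6.4] [13.4 39.1 16.9]
-10 524 absy 25.0 39.5 x -10.4 13.2
-6 453 absy 25.0 39.5 x -9.8 13.2
-2 453 absy 25.0 39.4 x -9.7 13.1
2 398 absy 25.0 39.4 x -10.0 13.2
6 337 absy 25.1 39.1 x -9.5 13.4
10 194 absy 25.1 36.2 x -9.7 12.7
14 61 absy 25.1 26.2 x -8.9 10.4
```

>>> move_arm(commands=[[[37,1,0],[0,0,1],0.75],[[73,3,0],[0,0,2.5],0.75],[[73,3,40],[0,0,2.5],0.75],[[73,3,71],[0,0,2.5],0.75],[[73,3,71],[0,0,2.5],0.75],[[73,3,71],[0,0,2.5],0.75],[[73,3,71],[0,0,2.5],0.75],[[73,3,71],[0,0,2.5],0.75]])

```text
clock: 11.13
tcp_pos: [0.4538, -0.1979, 0.113]
eef_rot: [0.06, 0.998, -0.001, 0.001]
ft_force: [0.1, -0.3, -0.2]
grip_width: 0.0639
```

Run:
```python
from h import *
avg(5)
c=cap("wrist");save(c,"w4.png");np.savez("w4.npz",**c)
go(rackp(-112,-34),79,83.1)
```

```text
tcp [ 453.54 -197.68  112.64] [0.23 0.13 0.26] F [ 0.   -0.05  0.19] [0.17 0.26 0.33] rack [-110.2  -34.2] t 11.33
shift [ 1.2 -0.1 33. ] tcp [ 452.9 -197.4  112. ] F [ 0.72 -0.11  0.31] w 0.0639 t 11.43
turn [-0.01  0.02 -0.02]
```

View pics/w4.png

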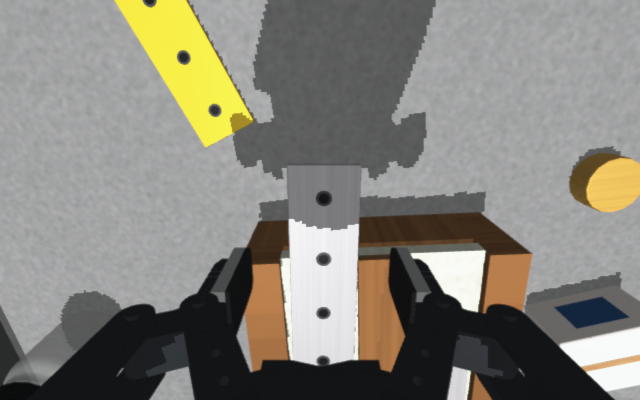

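Pads straddle the plate evenly: plate at u≈289–360, pads at about 248 and 395, front end at v=165. Going down to grip.

>>> move_arm(commands=[[[1,0,20],[0,0,0],0.75],[[1,0,37],[0,0,0],0.75],[[1,0,37],[0,0,0],0.75],[[1,0,37],[0,0,0],0.75],[[1,0,37],[0,0,0],0.75],[[1,0,37],[0,0,0],0.75]])

```text
clock: 11.93
tcp_pos: [0.4523, -0.1974, 0.0756]
eef_rot: [0.06, 0.998, -0.0, 0.001]
ft_force: [-0.4, 0.5, -0.2]
grip_width: 0.0638
```

```bash
python3 -c "
from h import *
avg(4)"
```

```text
tcp [ 452.24 -197.32   75.5 ] [0.06 0.07 0.11] F [-0.02 -0.11  0.28] [0.57 0.41 0.35] rack [-111.5  -33.9] t 12.08
```

>>> move_arm(commands=[[[0,0,0.5],[0,0,0],0.6],[[0,0,0.5],[0,0,0],0.5],[[0,0,0.5],[0,0,0],0.4],[[0,0,0.5],[0,0,0],0.3],[[0,0,0.5],[0,0,0],0.2],[[0,0,0.5],[0,0,0],0.2],[[0,0,0.5],[0,0,0],0.2],[[0,0,0.5],[0,0,0],0.2]])

```text
clock: 12.8
tcp_pos: [0.4517, -0.1971, 0.0744]
eef_rot: [0.06, 0.998, 0.0, 0.0]
ft_force: [-2.4, 1.5, 5.4]
grip_width: 0.0375
```

>>> move_arm(commands=[[[0,0,-1],[0,0,0],0.2],[[0,0,-3],[0,0,0],0.2],[[0,0,-6],[0,0,0],0.2],[[0,0,-10],[0,0,0],0.2],[[0,0,-15],[0,0,0],0.2],[[0,0,-20],[0,0,0],0.2],[[0,0,-25],[0,0,0],0.2],[[0,0,-30],[0,0,0],0.2]])

```text
clock: 13.47
tcp_pos: [0.4517, -0.1972, 0.1048]
eef_rot: [0.06, 0.998, -0.0, 0.0]
ft_force: [0.3, -0.1, -2.1]
grip_width: 0.0371
```

Run:
```python
from h import *
avg(5)
s=cap("side");w=cap("wrist");go([0,0],0)
cv2.imwrite("pics/lift.png",np.hstack([cv2.resize(s["frame"][170:290,290:430,::-1],(467,400)),cv2.resize(w["frame"][:,:,::-1][:, 160:480],(320,400))]))
```

```text
tcp [ 451.97 -197.22  104.87] [0.22 0.11 0.47] F [ 0.04  0.02 -2.45] [0.46 0.42 0.28] rack [-111.8  -33.8] t 13.67
shift [471.8 141.2 104.1] tcp [ 451.4 -197.1  103.9] F [ 1.28 -0.   -2.54] w 0.0377 t 13.82
```

View pics/lift.png

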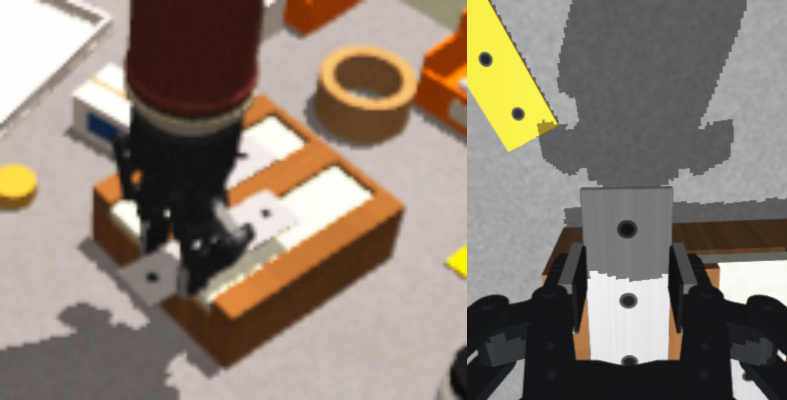

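The plate is held clear of the rack (weight about 2.45 N, grip width 37.5 mm) and looks roughly level. Next I'll carry it up and over to the tray.

```bash
cat >> h.py <<'E'
tc=np.array([553.4,171.6]);ta=np.radians(14.2);ex=np.array([np.cos(ta),np.sin(ta)]);ey=np.array([-ex[1],ex[0]])
def trayp(x,y): return tc+ex*x+ey*y
def intray(p): d=np.asarray(p)[:2]*1000-tc; return np.array([d@ex,d@ey])
E
python3 - <<'E'
from h import *
w=cap("wrist");W=world(w)
for u,v in [(320,210),(320,260),(320,320),(340,340),(270,0)]: print(W[v,u].round(4))
go(trayp(-35,-27),195,104.2)
E
```

```text
[ 0.4223 -0.1935  0.0928]
[ 0.4467 -0.1965  0.0926]
[ 0.4803 -0.2006  0.0916]
[ 0.4929 -0.192   0.0923]
[ 0.3179 -0.2115 -0.0006]
shift [-33.8 340.5 -91.2] tcp [ 451.4 -197.1  103.8] F [-1.34 -0.4  -2.96] w 0.0378 t 13.87
turn [  0.    -0.03 -21.13]
```

>>> move_arm(commands=[[[0,0,-25],[0,0,0],0.2],[[0,0,-50],[0,0,0],0.2],[[0,0,-75],[0,0,0],0.2],[[0,0,-92],[0,0,0],0.2],[[-2,15,-92],[0,0,-2],0.2],[[-4,40,-92],[0,0,-4],0.2],[[-7,65,-92],[0,0,-6],0.2],[[-9,90,-92],[0,0,-8],0.2]])

```text
clock: 14.53
tcp_pos: [0.4713, -0.1072, 0.1954]
eef_rot: [-0.011, 1.0, 0.0, -0.0]
ft_force: [1.3, 0.1, -2.5]
grip_width: 0.0376
```

```bash
python3 -c "
from h import *
go(trayp(-35,-27),195,104.2)"
```

```text
shift [-59.9 242.8   0.4] tcp [ 471.3 -107.2  195.4] F [ 1.26  0.08 -2.53] w 0.0376 t 14.53
turn [  0.02  -0.03 -12.99]
```

>>> move_arm(commands=[[[-7,28,0],[0,0,-2],0.2],[[-15,60,0],[0,0,-4],0.2],[[-23,92,0],[0,0,-6],0.2],[[-31,124,0],[0,0,-8],0.2],[[-39,156,0],[0,0,-10],0.2],[[-47,188,0],[0,0,-12],0.2],[[-54,218,0],[0,0,-13],0.2],[[-60,243,0],[0,0,-13],0.2]])

```text
clock: 15.2
tcp_pos: [0.5262, 0.1385, 0.1948]
eef_rot: [-0.125, 0.992, 0.0, -0.001]
ft_force: [-0.2, -0.1, -2.4]
grip_width: 0.0378
```

Run:
```python
from h import *
c=avg(6)
c=cap("wrist");save(c,"w5.png");np.savez("w5.npz",**c)
s=cap("top");cv2.imwrite("pics/tray.png",np.hstack([cv2.resize(c["frame"][:,:,::-1],(480,300)),cv2.resize(s["frame"][145:265,190:320,::-1],(325,300))])[:,:800])
go(trayp(-35,-27),40,104.2)
```

```text
tcp [526.23 138.81 194.76] [0.13 3.11 0.18] F [ 0.31  0.75 -2.52] [0.4  2.31 0.68] rack [-63.3 306.9] t 15.45
shift [ -0.2   2.9 155.9] tcp [526.7 134.  195.9] F [-0.12  0.09 -2.53] w 0.0376 t 15.6
turn [-0.01 -0.03 -0.22]
```

View pics/tray.png

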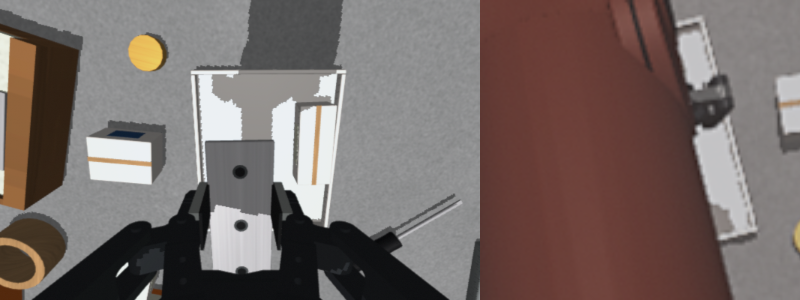

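The wrist view shows the plate above the tray (front end at full-frame (320,187)), with the tray's front edge at v≈93 and the carton at right at (420,190).

Run:
```python
from h import *
c=dict(np.load("w5.npz"))
for n,u,v,z in [("cornerR",256,95,.022),("cornerL",461,95,.022),("carton top inner",397,139,.037),("carton bottom inner",393,245,.037)]: print(n,intray(ray(c,u,v,z)).round(1))
avg(3);go(trayp(-35,-27),40,104.2)
```

```text
cornerR [-109.1  -84.3]
cornerL [-108.5   92.5]
carton top inner [-73.1  36.4]
carton bottom inner [26.9 39.4]
tcp [526.75 134.14 196.  ] [0.05 0.11 0.1 ] F [-0.08  0.16 -2.4 ] [0.14 0.38 0.86] rack [-62.4 302.3] t 15.7
shift [  0.2   2.5 156.2] tcp [526.8 134.5 196.2] F [-0.02 -0.16 -2.26] w 0.0376 t 15.75
turn [ 0.01  0.01 -0.19]
```

>>> move_arm(commands=[[[0,5,25],[0,0,0],0.2],[[0,5,50],[0,0,0],0.2],[[0,5,75],[0,0,0],0.2],[[0,5,100],[0,0,0],0.2],[[0,5,125],[0,0,0],0.2],[[0,5,145],[0,0,0],0.2],[[0,5,160],[0,0,0],0.2],[[0,5,160],[0,0,0],0.2]])

```text
clock: 16.42
tcp_pos: [0.5236, 0.1391, 0.0332]
eef_rot: [-0.122, 0.992, -0.001, -0.002]
ft_force: [-0.6, 0.6, -3.3]
grip_width: 0.0375
```

>>> move_arm(commands=[[[0,0,2],[0,0,0],0.2],[[0,0,4],[0,0,0],0.2],[[0,0,6],[0,0,0],0.2],[[0,0,8],[0,0,0],0.2],[[0,0,8],[0,0,0],0.2],[[0,0,8],[0,0,0],0.2]])

```text
clock: 16.92
tcp_pos: [0.5258, 0.1401, 0.0285]
eef_rot: [-0.123, 0.992, 0.0, 0.0]
ft_force: [0.9, -0.4, -2.3]
grip_width: 0.0378
```

```bash
python3 -c "
from h import *
avg(4)"
```

```text
tcp [525.79 140.13  28.41] [0.03 0.01 0.05] F [ 0.14 -0.64 -2.18] [0.51 0.25 0.47] rack [-63.8 308.2] t 17.07
```

>>> move_arm(commands=[[[0,0,1],[0,0,0],0.2],[[0,0,2],[0,0,0],0.2],[[0,0,3],[0,0,0],0.2],[[0,0,4],[0,0,0],0.2],[[0,0,4],[0,0,0],0.2],[[0,0,4],[0,0,0],0.2]])

```text
clock: 17.62
tcp_pos: [0.5256, 0.14, 0.024]
eef_rot: [-0.122, 0.992, -0.0, -0.0]
ft_force: [0.3, 0.7, -2.4]
grip_width: 0.0376
```

>>> move_arm(commands=[[[0,0,1],[0,0,0],0.2],[[0,0,1],[0,0,0],0.2],[[0,0,1],[0,0,0],0.2]])

```text
clock: 17.87
tcp_pos: [0.5257, 0.1401, 0.0232]
eef_rot: [-0.123, 0.992, 0.0, 0.0]
ft_force: [-0.4, 0.3, -2.1]
grip_width: 0.0375
```

>>> move_arm(commands=[[[0,0,0.7],[0,0,0],0.2],[[0,0,0.7],[0,0,0],0.2],[[0,0,0.7],[0,0,0],0.2]])

```text
clock: 18.12
tcp_pos: [0.5258, 0.1401, 0.0231]
eef_rot: [-0.122, 0.992, 0.0, 0.0]
ft_force: [-2.3, -0.1, 6.6]
grip_width: 0.0372
```

```bash
python3 -c "
from h import *
avg(3)"
```

```text
tcp [525.78 140.06  23.08] [0.01 0.02 0.01] F [-3.12 -0.98  6.63] [0.59 0.77 0.55] rack [-63.8 308.1] t 18.22
```

>>> move_arm(commands=[[[0,0,0],[0,0,0],0.48],[[0,0,0],[0,0,0],0.52],[[0,0,0],[0,0,0],0.58],[[0,0,0],[0,0,0],0.62],[[0,0,0],[0,0,0],0.62],[[0,0,0],[0,0,0],0.62]])

```text
clock: 18.77
tcp_pos: [0.5257, 0.14, 0.0224]
eef_rot: [-0.122, 0.992, -0.0, 0.0]
ft_force: [-0.9, 0.0, 0.3]
grip_width: 0.0528
```

>>> move_arm(commands=[[[0,0,-3],[0,0,0],0.62],[[0,0,-10],[0,0,0],0.62],[[0,0,-40],[0,0,0],0.62],[[0,0,-80],[0,0,0],0.62],[[0,0,-120],[0,0,0],0.62],[[0,0,-160],[0,0,0],0.62],[[0,0,-180],[0,0,0],0.62],[[0,0,-180],[0,0,0],0.62]])

```text
clock: 19.43
tcp_pos: [0.5282, 0.1406, 0.2087]
eef_rot: [-0.122, 0.992, 0.002, 0.004]
ft_force: [1.4, 0.2, 0.3]
grip_width: 0.053
```

Run:
```python
from h import *
avg(5)
c=cap("wrist");save(c,"w6.png");np.savez("w6.npz",**c)
W=world(c)
for u,v in [(320,190),(320,215),(320,245),(240,150)]: print(W[v,u].round(4),intray(W[v,u]).round(0))
```

```text
tcp [526.34 140.19 204.49] [1.16 0.27 2.54] F [-0.12  0.02 -0.2 ] [0.82 0.47 0.37] rack [-63.3 308.3] t 19.63
[0.542  0.1444 0.0093] [-18. -24.]
[0.5685 0.151  0.0081] [ 10. -24.]
[0.6014 0.1592 0.0086] [ 44. -24.]
[ 5.238e-01  5.790e-02 -3.000e-04] [ -57. -103.]
```

View pics/w6.png

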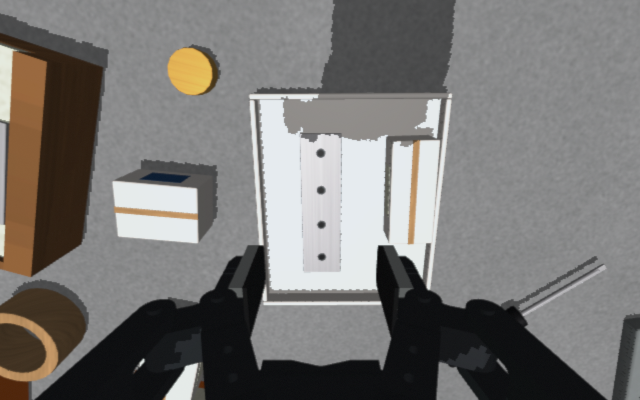

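The plate lies flat in the tray (holes at u≈321, v 153–257), its top at about 9 mm, beside the carton and clear of the walls; the gripper is clear. Handing in.

```bash
python3 -c "
from rig import bot
print(bot.job_done())"
```

```text
the job is handed in; nothing more can be done
None
```

The long plate now lies flat on the tray floor beside the packed carton, let go, and I handed the job in at about 20 s of the 72 s allowed. The hand-in gave no verdict.

**Slide:** I pressed with shut fingers and slid the plate along its lane until it stuck out about 56 mm. The settled press readings were 5–7 N, and the highest single reading was 8.4 N. That is under the 9 N at which the weighing floor starts to give.

**Lift and place:** I pinched the end that stuck out and lifted it clear; it hung level and weighed about 2.4 N. I lowered it into the tray until the force read about 6.6 N upward, then opened the fingers and withdrew.

**Last checks:**
- The plate's top measured 8–9 mm above the bench along its length, which matches lying flat on the 5 mm floor.
- It sits clear of the tray walls and the carton.
- The gripper was about 0.2 m up, touching nothing.
- I saw no bystander out of place in the pictures, but I did not re-measure them against their starting positions.

**Disagreements:** The wrist and top cameras differed by about 4 mm sideways. The plate also turned about 2.5° in its lane while sliding. I allowed for both when placing the grip.

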